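# Heft three look-alike screw tins and slide each home in its lane of the rack

## Robot

A 6-joint arm with a two-finger parallel gripper is mounted at the origin on the work surface. World frame = base frame: x ahead of the robot, y to its left, z up, the work surface at z = 0. Lengths are in m, angles in degrees, forces in N, time in s.
With the tool pointing down it reaches from about 0.375 to 0.9 m from the base axis. Payload 3.1 kg.
Tool frame: the origin (TCP) lies where the fingers leave the gripper's body, on its centre line; the fingertips stand 70 mm ahead of it and the grasp point (between the pads) lies 51 mm ahead of it; z points along the fingers, y is the line along which they close (so a half turn about z gives the same grasp; the last joint's range is limited). The gripper opens to 87 mm and grips with 3 to 60 N. Pads are 19 mm wide; open, the fingers measure 117 mm over their backs; the gripper's body (75 mm by 190 mm) begins 51 mm behind the grasp point.
Start: joints at [57.955, 30.224, 82.088, -0, 67.689, -10.227], TCP at [0.232, 0.58, 0.292] pointing down, gripper open.
Joint ranges: [-176.69, 176.69], [-43.24, 126.21], [12.49, 139.97], [-82, 262], [0, 151.66], [-163.58, 163.58]. Speed limits (degrees/s): [159.86, 159.86, 180, 180, 180, 180].

## Interface

Orientations are given as a 3x3 rotation matrix whose columns are the frame's x, y, z axes.
In Python, from rig import readout, capture, calibration, bot, look_for gives the robot as it stands. The module is installed in compiled form; this text tells all that it offers.
- The arm moves only by the shell command python3 -m pendant 'ROWS'. ROWS is JSON, a list of rows, each a list of 7 numbers: the shift along the tool's x, y, z normalised to -1 to 1, where 1 is 200 mm, then the turn, a rotation vector about the tool's x, y, z normalised to -1 to 1, where 1 is 180 degrees, then the closure, from -1 (fully open) to 1 (shut). In form: [[dx, dy, dz, ax, ay, az, grip], ...]. A call has 1 to 8 rows; each row is the pose to reach, as a shift and turn from the pose commanded when the call began, along the tool's axes at that moment, turning the shorter way round; what a row does not reach only later rows make up. A row lasts 1/10 s, in which the tool goes at most 50 mm and 8.59 degrees, less where a joint would pass 70% of its speed; a pose out of reach is approached as far as the arm can. A call with a number of a shift or a turn outside -1 to 1 is refused whole. A call with a gripper value outside its range is refused whole. The fingers move at their own pace and stop on an object; the grip force is fixed at half the most. Time passes only in rows, so rows that repeat a pose let the fingers close. It gives the time, the measured TCP pose, the force, the opening and the grip force at its end, in the units of the state.
- readout.read_state(): the state, without advancing time (a new reading comes with each control period).
- capture(name): name is "scene" or "top" or "wrist"; returns (picture, depth): 400x640x3 uint8, red, green, blue; 400x640 float32, m along the optical axis (not along the pixel's ray), 0 where there is no reading.
- calibration(name): a dict with "mtx" (3x3 intrinsics, pixels), "T" (4x4, takes a point from camera to world coordinates); the wrist camera has in their place "mount" (4x4, takes a point from camera to tool coordinates, whose origin is the TCP and whose axes are the flange's). Camera axes: x right, y down, z forward; pixel columns grow to the right and rows downward; lengths in m; the calibration is good to about 2 mm. A picture is of the moment at which its call begins: read the wrist's pose just before it. calibration takes no time and is no camera call.
- bot.hand_in(): hands the job in; it is judged then, once.
Trained networks look in the newest picture that a camera, given by its name, has taken for a name from the list of things; names that differ only in an ending like _2 or _b are one class to them, and where a whole thing is asked for, a point or a joint stands for the part that bears it (a point fixed in the world has none). Each returns a list of dicts, best first, with "conf" (0 to 1); they miss things now and then, are a little off and sometimes report something else, mostly with a low value. They report only what shows in the picture. A call takes as long as a camera call. They do not tell look-alikes from the thing itself.
- look_for(thing, camera): "extent" ([left, top, right, bottom] in pixels, round what is visible of it).
The state is a dict: "time_s": time; "joint_positions": joint angles; "qvel": joint speeds; "tau": joint torques, N m; "position": TCP position; "tcp_rot": TCP orientation; "force": force on the tool from outside, world axes, zero at the start; "moment": the same for the moment, N m; "opening": opening from 0.0 (shut) to 1.0 (fully open); "grasp_force": force on a finger pad.
Only numpy, scipy, OpenCV 4.12 (cv2) and the standard library are available. Lean on these libraries where they do the work, as an engineer would, in place of code of your own. Each camera call takes 0.05 s, during which the arm holds its last target. There are 200 camera calls.

## Task

Three closed tins on the bench look alike: one is full of screws, one half full, one empty. Lift each to tell it by its weight, stand it in the mouth of its lane of the rack (as the robot sees it: full left, half middle, empty right) and slide it in until the tin already there is up against the stop. Lean on each row for a moment with about 10 N, never over 20 N, leave all tins standing tight, and disturb nothing else.

Things in the scene. Friction and masses are not known exactly. Their poses are not given: they have to be found in the camera images.
- rack: the tin rack: a fixed plywood board 260 mm deep (x), 282 mm wide (y), 12 mm thick, flat on the bench. Origin: centre of its underside; x points into the lanes, away from their open mouths, y to the left, z up. Three lanes along x over the whole board, centre lines at y = +92, 0, -92 mm, each 62 mm wide between battens that rise 18 mm above the lane floor.
- lane_left (a point): left lane, for full tins (at +y): middle of its open mouth, at the edge of the board, on the lane floor 12 mm above the bench; x points down the lane. At its far end is a clamped wooden stop block 70 mm tall with a rubber buffer that gives about 3 mm under 10 N; the buffer's face stands anywhere from 192 to 220 mm from the mouth, differs from lane to lane and is not measured: feel for it.
- lane_middle (a point): middle lane, for half-full tins (on the centre line): middle of its open mouth, at the edge of the board, on the lane floor 12 mm above the bench; x points down the lane. At its far end is a clamped wooden stop block 70 mm tall with a rubber buffer that gives about 3 mm under 10 N; the buffer's face stands anywhere from 192 to 220 mm from the mouth, differs from lane to lane and is not measured: feel for it.
- lane_right (a point): right lane, for empty tins (at -y): middle of its open mouth, at the edge of the board, on the lane floor 12 mm above the bench; x points down the lane. At its far end is a clamped wooden stop block 70 mm tall with a rubber buffer that gives about 3 mm under 10 N; the buffer's face stands anywhere from 192 to 220 mm from the mouth, differs from lane to lane and is not measured: feel for it.
- tin_a_c (a point): a closed plain tinplate tin with a slip lid, an upright cylinder 56 mm in diameter and 80 mm tall; this point is its centre, 40 mm above its underside. One of three on the bench that look exactly alike: one is full of screws (about 700 g), one half full (about 320 g), one empty (about 80 g), each within 7 per cent; which this is must be felt by lifting it.
- tin_b_c (a point): a closed plain tinplate tin with a slip lid, an upright cylinder 56 mm in diameter and 80 mm tall; this point is its centre, 40 mm above its underside. One of three on the bench that look exactly alike: one is full of screws (about 700 g), one half full (about 320 g), one empty (about 80 g), each within 7 per cent; which this is must be felt by lifting it.
- tin_c_c (a point): a closed plain tinplate tin with a slip lid, an upright cylinder 56 mm in diameter and 80 mm tall; this point is its centre, 40 mm above its underside. One of three on the bench that look exactly alike: one is full of screws (about 700 g), one half full (about 320 g), one empty (about 80 g), each within 7 per cent; which this is must be felt by lifting it.
- stock_left_c (a point): a closed plain tinplate tin with a slip lid, an upright cylinder 56 mm in diameter and 80 mm tall; this point is its centre, 40 mm above its underside. It is already stored in the left lane, loose on the lane floor, 15 mm or more short of the stop; it slides when pushed (friction up to 4 N for a full tin) and is to be pushed back to the stop by the new tin.
- stock_middle_c (a point): a closed plain tinplate tin with a slip lid, an upright cylinder 56 mm in diameter and 80 mm tall; this point is its centre, 40 mm above its underside. It is already stored in the middle lane, loose on the lane floor, 15 mm or more short of the stop; it slides when pushed (friction up to 4 N for a full tin) and is to be pushed back to the stop by the new tin.
- stock_right_c (a point): a closed plain tinplate tin with a slip lid, an upright cylinder 56 mm in diameter and 80 mm tall; this point is its centre, 40 mm above its underside. It is already stored in the right lane, loose on the lane floor, 15 mm or more short of the stop; it slides when pushed (friction up to 4 N for a full tin) and is to be pushed back to the stop by the new tin.
- mug: bystander: a blue mug, 80 mm across and 88 mm tall; origin at the centre of its underside
- tape: bystander: a roll of grey tape lying flat, 100 mm across and 48 mm tall; origin at the centre of its underside
- offcut: bystander: a wood offcut 110 x 50 x 28 mm; origin at the centre of its underside
There are look-alikes about, which are no part of the job. What is shaped like the part that bears tin_b_c but pink is not meant. What is shaped like the part that bears stock_middle_c but red is not meant.

How it is judged (in metres and radians):
On the way, in this order (a step that is already met when the one before it is completed fails the run):
1. a first tin is pressed on the stored tin of a lane with more than 6 N, so that the row is closed up on the stop ((contact force between any of tin_a, tin_b, tin_c and stock_left above 6 N or contact force between any of tin_a, tin_b, tin_c and stock_middle above 6 N or contact force between any of tin_a, tin_b, tin_c and stock_right above 6 N)), for 0.1 s.
2. a second tin is pressed home in another lane in the same way, with the first standing in its lane (((contact force between any of tin_a, tin_b, tin_c and stock_left above 6 N and (horizontal distance between any of tin_a_c, tin_b_c, tin_c_c and stock_middle_c below 0.06 m or horizontal distance between any of tin_a_c, tin_b_c, tin_c_c and stock_right_c below 0.06 m)) or (contact force between any of tin_a, tin_b, tin_c and stock_middle above 6 N and (horizontal distance between any of tin_a_c, tin_b_c, tin_c_c and stock_left_c below 0.06 m or horizontal distance between any of tin_a_c, tin_b_c, tin_c_c and stock_right_c below 0.06 m)) or (contact force between any of tin_a, tin_b, tin_c and stock_right above 6 N and (horizontal distance between any of tin_a_c, tin_b_c, tin_c_c and stock_left_c below 0.06 m or horizontal distance between any of tin_a_c, tin_b_c, tin_c_c and stock_middle_c below 0.06 m)))), for 0.1 s.
3. the third tin is pressed home in the last lane in the same way, with the other two standing in theirs (((contact force between any of tin_a, tin_b, tin_c and stock_left above 6 N and horizontal distance between any of tin_a_c, tin_b_c, tin_c_c and stock_middle_c below 0.06 m and horizontal distance between any of tin_a_c, tin_b_c, tin_c_c and stock_right_c below 0.06 m) or (contact force between any of tin_a, tin_b, tin_c and stock_middle above 6 N and horizontal distance between any of tin_a_c, tin_b_c, tin_c_c and stock_left_c below 0.06 m and horizontal distance between any of tin_a_c, tin_b_c, tin_c_c and stock_right_c below 0.06 m) or (contact force between any of tin_a, tin_b, tin_c and stock_right above 6 N and horizontal distance between any of tin_a_c, tin_b_c, tin_c_c and stock_left_c below 0.06 m and horizontal distance between any of tin_a_c, tin_b_c, tin_c_c and stock_middle_c below 0.06 m))), for 0.1 s.
At the end, for the whole second after the job is handed in: The full tin is in the left lane, the half-full in the middle, the empty in the right: each upright on the lane floor, within 6 mm of the centre line, on the mouth side of the stored tin and at most 4 mm from touching it; the stored tins upright in their lanes and pushed back; all at rest (((horizontal distance between tin_a_c and stock_left_c below 0.06 m and contact force between tin_a and anything else above 5.8 N) or (horizontal distance between tin_b_c and stock_left_c below 0.06 m and contact force between tin_b and anything else above 5.8 N) or (horizontal distance between tin_c_c and stock_left_c below 0.06 m and contact force between tin_c and anything else above 5.8 N)) and x of each of stock_left_c, stock_middle_c, stock_right_c in the frame of rack above 0.03 m and y of stock_left_c in the frame of rack between 0.086 and 0.098 m and ((horizontal distance between tin_a_c and stock_middle_c below 0.06 m and contact force between tin_a and anything else above 2.5 N and contact force between tin_a and rack below 5 N) or (horizontal distance between tin_b_c and stock_middle_c below 0.06 m and contact force between tin_b and anything else above 2.5 N and contact force between tin_b and rack below 5 N) or (horizontal distance between tin_c_c and stock_middle_c below 0.06 m and contact force between tin_c and anything else above 2.5 N and contact force between tin_c and rack below 5 N)) and y of stock_middle_c in the frame of rack between -0.006 and 0.006 m and ((horizontal distance between tin_a_c and stock_right_c below 0.06 m and contact force between tin_a and rack below 2.2 N) or (horizontal distance between tin_b_c and stock_right_c below 0.06 m and contact force between tin_b and rack below 2.2 N) or (horizontal distance between tin_c_c and stock_right_c below 0.06 m and contact force between tin_c and rack below 2.2 N)) and y of stock_right_c in the frame of rack between -0.098 and -0.086 m and x of each of tin_a_c, tin_b_c, tin_c_c in the frame of rack below 0.025 m and z of each of tin_a_c, tin_b_c, tin_c_c in the frame of rack below 0.056 m and linear speed of each of tin_a, tin_b, tin_c, stock_left, stock_middle, stock_right below 0.01 m/s and angle between each of tin_a_c, tin_b_c, tin_c_c, stock_left_c, stock_middle_c, stock_right_c's own z axis and vertical below 0.08 rad and (y of tin_a_c in the frame of rack between 0.086 and 0.098 m or y of tin_a_c in the frame of rack between -0.006 and 0.006 m or y of tin_a_c in the frame of rack between -0.098 and -0.086 m) and (y of tin_b_c in the frame of rack between 0.086 and 0.098 m or y of tin_b_c in the frame of rack between -0.006 and 0.006 m or y of tin_b_c in the frame of rack between -0.098 and -0.086 m) and (y of tin_c_c in the frame of rack between 0.086 and 0.098 m or y of tin_c_c in the frame of rack between -0.006 and 0.006 m or y of tin_c_c in the frame of rack between -0.098 and -0.086 m)).
It fails at once if a tin is pressed on a stored tin with more than 22 N (contact force between any of tin_b, tin_a, tin_c and stock_left above 22 N or contact force between any of tin_b, tin_a, tin_c and stock_middle above 22 N or contact force between any of tin_b, tin_a, tin_c and stock_right above 22 N).
It fails at once if the mug, tape or offcut is moved more than 15 mm (distance of any of mug, tape, offcut from where it was at the start of the episode above 0.015 m).
It also fails if it takes over 72 s, if anything falls off the work surface, if the arm or the gripper's body presses on something with over 40 N, if the wrist force passes 120 N, or if a joint passes its speed limit or range.

## Working session

There is one attempt and no reset: what is moved stays moved. The work goes in short steps, Python scripts to look and compute and a shell command to move; the robot and the scene stay as the last step left them, time stands still between calls to the robot, and variables do not carry over. Pictures are saved under pics/ and viewed, at most 11 in all, crops included, and the job is handed in when it is done.

```bash
mkdir -p pics; cat > h.py <<'E'
import numpy as np, cv2
from rig import readout, capture, calibration, bot, look_for
def world(cam,pts,depth=None,z=None,T=None):
    c=calibration(cam); K=c["mtx"]; T=c["T"] if T is None else T
    out=[]
    for i,(u,v) in enumerate(pts):
        r=np.linalg.inv(K)@[u,v,1]
        if z is not None:
            d=T[:3,:3]@r; s=(z-T[2,3])/d[2]; out.append(T[:3,3]+s*d)
        else: out.append((T@np.r_[r*depth[int(v),int(u)],1])[:3])
    return np.array(out)
def wristT():
    s=readout.read_state(); M=np.eye(4); M[:3,:3]=s["tcp_rot"]; M[:3,3]=s["position"]
    return M@np.array(calibration("wrist")["mount"])
E
python3 - <<'E'
from h import *
np.set_printoptions(precision=4,suppress=True)
s=readout.read_state(); print(s)
for c in ["top","scene"]:
    p,d=capture(c); cv2.imwrite(f"pics/{c}0.png",p[:,:,::-1]); np.save(f"{c}0.npy",d)
    for t in ["rack","tin_a_c","stock_left_c","mug","tape","offcut"]:
        for r in look_for(t,c): print(c,t,round(r["conf"],2),np.round(r["extent"]))
    print(calibration(c)["T"])
E
```

```text
{'time_s': 0.0, 'joint_positions': array([ 57.9538,  30.2789,  82.1533,  -0.0002,  67.6884, -10.2274]), 'qvel': array([ 0.0435,  0.025 ,  0.0761,  0.0178,  0.0601, -0.0526]), 'tau': array([ -0.0016, -44.005 , -17.6586,   0.0633,   0.0583,  -0.0002]), 'position': array([0.232 , 0.5798, 0.2913]), 'tcp_rot': array([[-0.9284,  0.3717, -0.0011],
       [ 0.3717,  0.9284, -0.0018],
       [ 0.0004, -0.0021, -1.    ]]), 'force': array([-0.1103, -0.7721, -0.1851]), 'moment': array([ 0.0402,  0.0021, -0.0386]), 'grasp_force': 0.0, 'opening': 0.9981383818048123}
top rack 0.84 [347. 144. 453. 255.]
top rack 0.22 [355. 190. 382. 214.]
top tin_a_c 0.91 [171. 209. 203. 235.]
top tin_a_c 0.59 [356. 188. 383. 212.]
top stock_left_c 0.65 [356. 189. 384. 212.]
top mug 0.81 [269. 125. 300. 172.]
top mug 0.44 [388. 191. 417. 214.]
top tape 0.61 [162. 146. 209. 187.]
top offcut 0.74 [232. 123. 260. 165.]
[[ 0.004  -0.986   0.1666  0.4008]
 [-0.9995 -0.0093 -0.0307  0.0731]
 [ 0.0319 -0.1664 -0.9855  1.0376]
 [ 0.      0.      0.      1.    ]]
scene rack 0.96 [132. 217. 336. 400.]
scene tin_a_c 0.9 [352.  87. 379. 122.]
scene stock_left_c 0.89 [246. 242. 279. 285.]
scene mug 0.82 [357. 190. 407. 243.]
scene tape 0.77 [400. 112. 448. 152.]
scene offcut 0.56 [391. 173. 443. 218.]
[[ 0.8202  0.496  -0.2852  0.8202]
 [ 0.572  -0.6997  0.4281 -0.3166]
 [ 0.0128 -0.5143 -0.8575  0.8344]
 [ 0.      0.      0.      1.    ]]
```

View pics/top0.png

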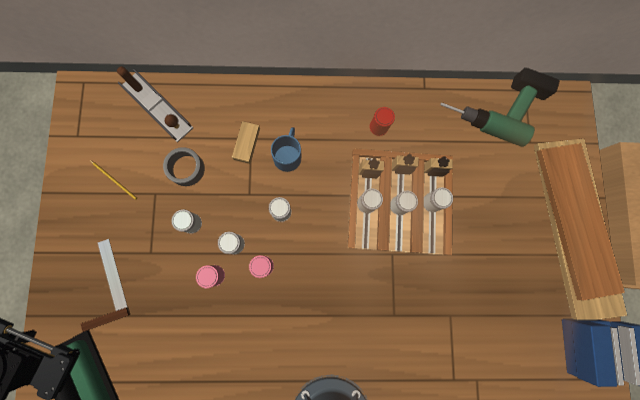

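View pics/scene0.png

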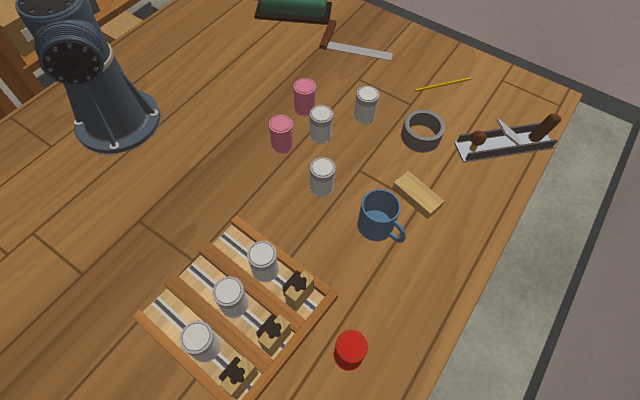

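Candidates for the bench tins in the top view are the plain grey lids at (182,220), (229,242) and (280,208). The pink pair at (207,276) and (260,266) and the red tin at (382,120) are look-alikes, so I leave those alone. The stored tins are at (372,199), (406,202) and (441,199). Next I work out positions and make one crop as a check.

```bash
python3 - <<'E'
from h import *
np.set_printoptions(precision=4,suppress=True)
d=np.load("top0.npy"); img=cv2.imread("pics/top0.png")
K=calibration("top")["mtx"];T=calibration("top")["T"]
v,u=np.mgrid[:400,:640]; P=np.stack([(u-K[0,2])/K[0,0]*d,(v-K[1,2])/K[1,1]*d,d,np.ones_like(d)],-1)@T.T
z=P[...,2]; print("f",K[0,0],"bench z",np.median(z[300:330,300:400]))
for n,(a,b) in dict(a=(182,220),b=(229,242),c=(280,208),pink1=(207,276),pink2=(260,266),sl=(372,199),sm=(406,202),sr=(441,199),red=(382,118)).items():
    m=(abs(z-.08)<.012)&(np.hypot(u-a,v-b)<17)&(d>0)
    q=P[m][:,:2]; (c,r)=cv2.minEnclosingCircle(q.astype(np.float32)); print(n,m.sum(),q.mean(0),np.array(c),round(r,4))
for n,(a,b,h) in dict(mug=(286,153,.088),tape=(182,166,.048),off=(245,142,.028)).items():
    m=(abs(z-h)<.012)&(np.hypot(u-a,v-b)<30)&(d>0); print(n,P[m][:,:2].min(0),P[m][:,:2].max(0))
m=((z>.022)&(z<.036)&(u>340)&(u<460)&(v>140)&(v<262))
q=P[m][:,:2]; print("rack battens",cv2.minAreaRect((q*1000).astype(np.float32)), len(q))
m=((z>.007)&(z<.036)&(u>340)&(u<460)&(v>140)&(v<262))
q=P[m][:,:2]; print("rack all",cv2.minAreaRect((q*1000).astype(np.float32)), len(q))
cv2.imwrite("pics/crop1.png",np.hstack([cv2.resize(img[190:290,155:305],(600,400),interpolation=cv2.INTER_CUBIC)[:,:400],cv2.resize(img[140:260,342:462],(400,400),interpolation=cv2.INTER_CUBIC)]))
E
```

```text
f 373.61288530418346 bench z -0.0004768732225026717
a 397 [0.503  0.3811] [0.5041 0.3826] 0.0285
b 393 [0.4468 0.2622] [0.4475 0.2627] 0.0282
c 366 [0.5368 0.1364] [0.5375 0.1367] 0.0279
pink1 416 [0.3628 0.3121] [0.3628 0.3132] 0.0282
pink2 395 [0.3879 0.1819] [0.3877 0.1822] 0.028
sl 263 [ 0.5591 -0.1018] [ 0.5611 -0.1024] 0.0283
sm 272 [ 0.555  -0.1904] [ 0.5569 -0.1943] 0.0288
sr 280 [ 0.5641 -0.2819] [ 0.5651 -0.2865] 0.0284
red 333 [ 0.7888 -0.1428] [ 0.7903 -0.1437] 0.0283
mug [0.6517 0.0843] [0.7469 0.1611]
tape [0.6065 0.3546] [0.7051 0.4543]
off [0.674  0.2025] [0.7897 0.2738]
rack battens ((567.702880859375, -195.86331176757812), (283.40460205078125, 278.52032470703125), 86.16622924804688) 3663
rack all ((567.5751953125, -195.928955078125), (283.54644775390625, 278.5428161621094), 86.28324127197266) 7553
```

View pics/crop1.png

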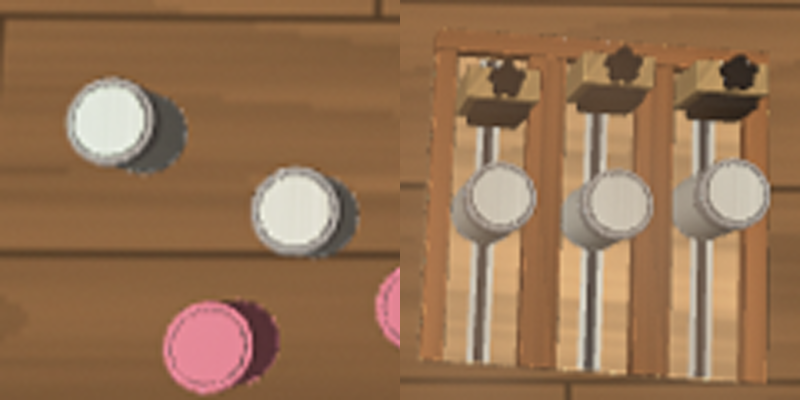

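The crop shows plain grey lids at crop (110,120) and (297,210), top pixels (182,220) and (229,242), with pink ones below. The rack on the right is turned a few degrees, with its mouth edge at the bottom and a stock tin in each lane. First I go above the rack with the final yaw (tool x = -rack x, y = +rack y) and look closely with the wrist camera.

```bash
cat >> h.py <<'E'
def shift(p):
    s=readout.read_state(); d=s["tcp_rot"].T@(np.array(p)-s["position"])
    print("t",round(s["time_s"],2),"pos",s["position"].round(4),"rows xyz",(d/0.2).round(4)); return d
E
python3 - <<'E'
from h import *
np.set_printoptions(precision=4,suppress=True)
print(calibration("wrist")); shift([.50,.30,.33]); shift([.46,-.18,.35])
d=np.load("top0.npy");K=calibration("top")["mtx"];T=calibration("top")["T"]
v,u=np.mgrid[:400,:640]; P=np.stack([(u-K[0,2])/K[0,0]*d,(v-K[1,2])/K[1,1]*d,d,np.ones_like(d)],-1)@T.T
m=(u>340)&(u<470)&(v>130)&(v<265); print("max z round stops",np.sort(P[m][:,2])[-20:])
E
```

```text
{'mtx': array([[297.2434,   0.    , 317.9635],
       [  0.    , 297.2434, 202.3254],
       [  0.    ,   0.    ,   1.    ]]), 'mount': array([[-0.0001, -0.9567, -0.2909,  0.0801],
       [ 1.    ,  0.0006, -0.0022, -0.0001],
       [ 0.0022, -0.2909,  0.9567, -0.0938],
       [ 0.    ,  0.    ,  0.    ,  1.    ]])}
t 0.7 pos [0.2322 0.5802 0.2923] rows xyz [-1.7636 -0.8032 -0.1887]
t 0.7 pos [0.2322 0.5802 0.2923] rows xyz [-2.4699 -3.1057 -0.2888]
max z round stops [1.0376 1.0376 1.0376 1.0376 1.0376 1.0376 1.0376 1.0376 1.0376 1.0376
 1.0376 1.0376 1.0376 1.0376 1.0376 1.0376 1.0376 1.0376 1.0376 1.0376]
```

```bash
python3 -m pendant '[[-1,0,0,0,0,-0.1,-1],[-1,0,0,0,0,-0.1,-1],[-1,0,0,0,0,-0.1,-1],[-1,0,0,0,0,-0.1,-1],[-1,0,0,0,0,-0.1,-1]]'
python3 -m pendant '[[0,-1,0,0,0,0,-1],[0,-1,0,0,0,0,-1],[0,-1,0,0,0,0,-1],[0,-1,0,0,0,0,-1],[0,-1,0,0,0,0,-1],[0,-1,0,0,0,0,-1]]'
cat > tins.py <<'E'
from h import *
import sys
np.set_printoptions(precision=4,suppress=True)
T=wristT(); p,d=capture("wrist"); print("capture at",readout.read_state()["position"])
cv2.imwrite(f"pics/{sys.argv[1]}.png",p[:,:,::-1]); np.save(f"{sys.argv[1]}.npy",d); np.save(f"{sys.argv[1]}_T.npy",T)
K=calibration("wrist")["mtx"]; v,u=np.mgrid[:400,:640]
P=np.stack([(u-K[0,2])/K[0,0]*d,(v-K[1,2])/K[1,1]*d,d,np.ones_like(d)],-1)@T.T
z0=float(sys.argv[2]) if len(sys.argv)>2 else .08
m=((abs(P[...,2]-z0)<.008)&(d>0)).astype(np.uint8)
n,l,s,c=cv2.connectedComponentsWithStats(m)
for i in range(1,n):
    if s[i,4]>250:
        q=P[l==i][:,:3]; c2,r=cv2.minEnclosingCircle(q[:,:2].astype(np.float32))
        print("px",c[i].round(),"circle",np.array(c2),round(r,4),"mean",q.mean(0),"rgb",p[l==i].mean(0).round())
E
python3 tins.py w1
```

```text
time_s: 1.2
position: [0.4243, 0.5034, 0.2924]
tcp_rot: [[-0.997, 0.073, 0.004], [0.073, 0.997, 0.0], [-0.004, 0.001, -1.0]]
force: [-0.8, 0.8, 0.1]
opening: 0.999
grasp_force: 0.0
time_s: 1.8
position: [0.4046, 0.3059, 0.2927]
tcp_rot: [[-0.998, 0.069, 0.001], [0.069, 0.998, 0.001], [-0.001, 0.001, -1.0]]
force: [1.3, 0.4, 0.4]
opening: 1.0
grasp_force: 0.0
capture at [0.405  0.3069 0.2928]
px [322. 150.] circle [0.3625 0.3122] 0.028 mean [0.3616 0.3121 0.0812] rgb [250. 150. 179.]
px [200. 182.] circle [0.3875 0.1812] 0.0281 mean [0.3863 0.1828 0.0812] rgb [248. 141. 170.]
px [282. 229.] circle [0.4472 0.2619] 0.0282 mean [0.445  0.2625 0.081 ] rgb [231. 222. 214.]
px [379. 261.] circle [0.4934 0.3704] 0.0223 mean [0.4926 0.3691 0.0802] rgb [207. 199. 191.]
```

Top and wrist views agree to about 1 mm. Next, the rack.

```bash
python3 -m pendant '[[0,-1,-0.2,0,0,0,-1],[0,-1,-0.2,0,0,0,-1],[0,-1,-0.2,0,0,0,-1],[0,-1,-0.2,0,0,0,-1],[0,-1,-0.2,0,0,0,-1]]' >/dev/null
python3 -m pendant '[[-0.4,-1,0,0,0,0,-1],[-0.4,-1,0,0,0,0,-1],[-0.4,-1,0,0,0,0,-1],[-0.4,-1,0,0,0,0,-1],[-0.4,-1,0,0,0,0,-1],[-0.4,-1,0,0,0,0,-1]]' >/dev/null
python3 -m pendant '[[0,-0.3,0,0,0,0,-1],[0,-0.3,0,0,0,0,-1],[0,-0.3,0,0,0,0,-1],[0,-0.3,0,0,0,0,-1]]'
python3 tins.py w2 .092
```

```text
time_s: 3.35
position: [0.4535, -0.1557, 0.332]
tcp_rot: [[-0.998, 0.065, -0.001], [0.065, 0.998, 0.002], [0.001, 0.002, -1.0]]
force: [0.1, -0.0, 0.5]
opening: 0.999
grasp_force: 0.0
capture at [ 0.4535 -0.1557  0.3321]
px [364. 260.] circle [ 0.5599 -0.1045] 0.0279 mean [ 0.553  -0.1048  0.0925] rgb [222. 213. 205.]
px [292. 261.] circle [ 0.5555 -0.196 ] 0.028 mean [ 0.5479 -0.195   0.0927] rgb [224. 215. 206.]
px [227. 338.] circle [ 0.6645 -0.2946] 0.0203 mean [ 0.6554 -0.2925  0.0951] rgb [79. 61. 40.]
```

View pics/w2.png

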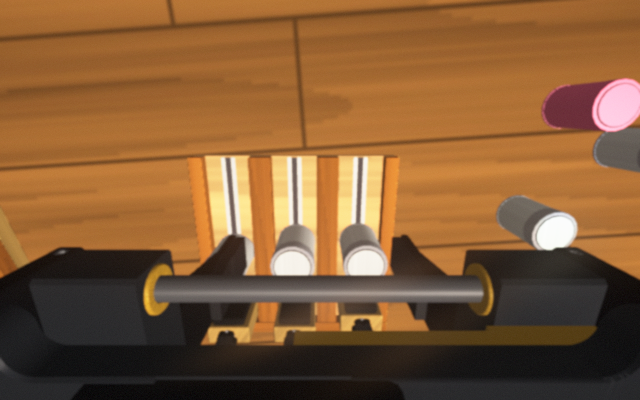

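The picture shows the three mouths at the top, row 157, with lane stripes at columns 228, 295 and 360, and the stock tins behind the gripper. I fit the board template to the depth.

```bash
cat > rack.py <<'E'
from h import *
from scipy.optimize import minimize, differential_evolution
np.set_printoptions(precision=4,suppress=True)
def cloud(cam,f,T):
    d=np.load(f); K=calibration(cam)["mtx"]; v,u=np.mgrid[:400,:640]
    P=np.stack([(u-K[0,2])/K[0,0]*d,(v-K[1,2])/K[1,1]*d,d,np.ones_like(d)],-1)@T.T
    return P[(d>0)][:,:3]
def fit(P,name):
    m=(P[:,0]>.40)&(P[:,0]<.52)&(P[:,1]>-.36)&(P[:,1]<-.03)&(P[:,2]<.045); P=P[m]
    def mdl(x,y):
        s=lambda a: 1/(1+np.exp(-a/.0012))
        lane=sum(s(y-c+.031)*s(c+.031-y) for c in (-.092,0,.092))
        ins=s(x)*s(y+.141)*s(.141-y)
        return ins*(.030-.018*lane)
    def cost(p):
        t,mx,my,dz=p; c,s=np.cos(t),np.sin(t); X=P[:,0]-mx;Y=P[:,1]-my
        return np.minimum(abs(P[:,2]-dz-mdl(c*X+s*Y,-s*X+c*Y)),.01).mean()
    r=differential_evolution(cost,[(-.12,.0),(.40,.47),(-.23,-.16),(-.003,.003)],seed=1,tol=1e-8,maxiter=150)
    t,mx,my,dz=r.x; print(name,"n",len(P),"cost",r.fun,"yaw deg",np.degrees(t),"mouth mid",mx,my,"dz",dz)
    for n,y in zip("LMR",(.092,0,-.092)): print(n,mx-np.sin(t)*y,my+np.cos(t)*y)
fit(cloud("wrist","w2.npy",np.load("w2_T.npy")),"wrist")
fit(cloud("top","top0.npy",calibration("top")["T"]),"top")
E
python3 rack.py
```

```text
wrist n 19237 cost 0.0013990656741535974 yaw deg -3.7802964098542104 mouth mid 0.42845727608925177 -0.18852330518066213 dz 0.0015451855389015572
L 0.4345229060114622 -0.09672347874484154
M 0.42845727608925177 -0.18852330518066213
R 0.42239164616704133 -0.2803231316164827
top n 5151 cost 0.002052221339489841 yaw deg -3.5015724247156284 mouth mid 0.4286800907128469 -0.18745460851917625 dz -0.0004389668163007159
L 0.43429907648553434 -0.0956263612371643
M 0.4286800907128469 -0.18745460851917625
R 0.42306110494015947 -0.2792828558011882
```

Both cameras agree within about 1 mm, so the rack pose is settled: yaw -3.7°, mouth middle (0.4285, -0.188). Now to tin c at (0.537, 0.1366).

```bash
python3 -m pendant '[[-0.32,1,0.4,0,0,0,-1],[-0.32,1,0.4,0,0,0,-1],[-0.32,1,0.4,0,0,0,-1],[-0.32,1,0.4,0,0,0,-1],[-0.32,1,0.4,0,0,0,-1]]' >/dev/null
python3 -m pendant '[[0,0.485,0.2,0,0,0,-1],[0,0.485,0.2,0,0,0,-1],[0,0.485,0.2,0,0,0,-1],[0,0.485,0.2,0,0,0,-1]]'
python3 -c "
from h import *
shift([.5372,.1366,.099])"
```

```text
time_s: 4.3
position: [0.536, 0.1367, 0.2117]
tcp_rot: [[-0.998, 0.062, -0.002], [0.062, 0.998, -0.0], [0.002, -0.0, -1.0]]
force: [0.4, -0.0, -0.0]
opening: 1.0
grasp_force: 0.0
t 4.3 pos [0.536  0.1367 0.2117] rows xyz [-0.0073 -0.      0.5633]
```

```bash
python3 -m pendant '[[-0.007,0,0.2,0,0,0,-1],[-0.007,0,0.4,0,0,0,-1],[-0.007,0,0.563,0,0,0,-1],[-0.007,0,0.563,0,0,0,-1]]'
python3 -m pendant '[[0,0,0,0,0,0,1],[0,0,0,0,0,0,1],[0,0,0,0,0,0,1],[0,0,0,0,0,0,1],[0,0,0,0,0,0,1],[0,0,0,0,0,0,1],[0,0,0,0,0,0,1]]'
python3 -m pendant '[[0,0,-0.1,0,0,0,1],[0,0,-0.3,0,0,0,1],[0,0,-0.5,0,0,0,1],[0,0,-0.6,0,0,0,1],[0,0,-0.6,0,0,0,1],[0,0,-0.6,0,0,0,1],[0,0,-0.6,0,0,0,1]]'
python3 -m pendant '[[0,0,0,0,0,0,1]]'
```

```text
time_s: 4.7
position: [0.5364, 0.1328, 0.0968]
tcp_rot: [[-0.998, 0.068, -0.008], [0.068, 0.998, -0.001], [0.008, -0.001, -1.0]]
force: [-1.0, -0.5, 0.5]
opening: 0.998
grasp_force: 0.0
time_s: 5.4
position: [0.5394, 0.1341, 0.1008]
tcp_rot: [[-0.998, 0.067, 0.002], [0.067, 0.998, 0.0], [-0.002, 0.0, -1.0]]
force: [-1.4, -0.0, 7.2]
opening: 0.638
grasp_force: 30.0
time_s: 6.1
position: [0.5377, 0.134, 0.2181]
tcp_rot: [[-0.998, 0.067, -0.003], [0.067, 0.998, -0.0], [0.003, -0.0, -1.0]]
force: [0.3, 0.1, -1.5]
opening: 0.639
grasp_force: 30.0
time_s: 6.2
position: [0.5379, 0.134, 0.2179]
tcp_rot: [[-0.998, 0.067, -0.004], [0.067, 0.998, -0.0], [0.004, -0.0, -1.0]]
force: [-0.5, 0.3, -0.1]
opening: 0.639
grasp_force: 30.0
```

```bash
for i in 1 ; do python3 -m pendant '[[0,0,0,0,0,0,1],[0,0,0,0,0,0,1]]' | grep force; python3 -m pendant '[[0,0,0,0,0,0,1]]'| grep force;python3 -m pendant '[[0,0,0,0,0,0,1]]'| grep force;python3 -m pendant '[[0,0,0,0,0,0,1]]'| grep force; done
python3 -c "
from h import *
print(readout.read_state()['time_s'])"
```

```text
force: [-0.8, -0.6, -0.1]
grasp_force: 30.0
force: [-0.4, 0.3, -0.9]
grasp_force: 30.0
force: [0.7, 0.4, -1.1]
grasp_force: 30.0
force: [1.2, 0.9, -1.4]
grasp_force: 30.0
6.7
```

Tin c weighs about 0.9 N, so it is the empty one and goes in the right lane.

```bash
python3 -m pendant '[[0.24,-1,0,0,0,0,1],[0.24,-1,0,0,0,0,1],[0.24,-1,0,0,0,0,1],[0.24,-1,0,0,0,0,1],[0.24,-1,0,0,0,0,1]]' >/dev/null
python3 -m pendant '[[0,-1,0,0,0,0,1],[0,-1,0,0,0,0,1],[0,-1,0,0,0,0,1],[0,-1,0,0,0,0,1],[0,-1,0,0,0,0,1],[0,-1,0,0,0,0,1]]' 
python3 -c "
from h import *
shift([.462,-.2824,.135])"
```

```text
time_s: 7.8
position: [0.4642, -0.2626, 0.2195]
tcp_rot: [[-0.998, 0.069, 0.0], [0.069, 0.998, 0.001], [0.0, 0.001, -1.0]]
force: [-1.0, -0.1, -0.4]
opening: 0.641
grasp_force: 30.0
t 7.8 pos [ 0.4642 -0.2626  0.2195] rows xyz [ 0.0042 -0.0999  0.4225]
```

```bash
python3 -m pendant '[[0,-0.1,0.2,0,0,0,1],[0,-0.1,0.42,0,0,0,1],[0,-0.1,0.42,0,0,0,1],[0,-0.1,0.42,0,0,0,1],[0,-0.1,0.42,0,0,0,1]]' 
python3 -c "
from h import *
shift([.462,-.2824,.112])"
```

```text
time_s: 8.3
position: [0.4638, -0.2809, 0.1376]
tcp_rot: [[-0.998, 0.065, 0.002], [0.065, 0.998, -0.001], [-0.002, -0.001, -1.0]]
force: [-0.9, -0.3, -0.2]
opening: 0.64
grasp_force: 30.0
t 8.3 pos [ 0.4638 -0.2809  0.1376] rows xyz [ 0.009  -0.0077  0.1279]
```

```bash
python3 -m pendant '[[0.009,-0.007,0.02,0,0,0,1],[0.009,-0.007,0.03,0,0,0,1],[0.009,-0.007,0.06,0,0,0,1],[0.009,-0.007,0.08,0,0,0,1],[0.009,-0.007,0.1,0,0,0,1],[0.009,-0.007,0.11,0,0,0,1],[0.009,-0.007,0.11,0,0,0,1]]' 
python3 tins.py w3 .092
```

```text
time_s: 9.0
position: [0.4609, -0.2831, 0.1132]
tcp_rot: [[-0.998, 0.067, -0.001], [0.067, 0.998, 0.001], [0.001, 0.001, -1.0]]
force: [0.3, -0.7, -0.0]
opening: 0.638
grasp_force: 30.0
capture at [ 0.461  -0.2831  0.1133]
px [314. 257.] circle [ 0.4481 -0.2905] 0.0333 mean [ 0.4397 -0.2837  0.0922] rgb [197. 188. 181.]
px [317. 315.] circle [ 0.4653 -0.2838] 0.0337 mean [ 0.468  -0.2841  0.0938] rgb [207. 200. 191.]
```

View pics/w3.png

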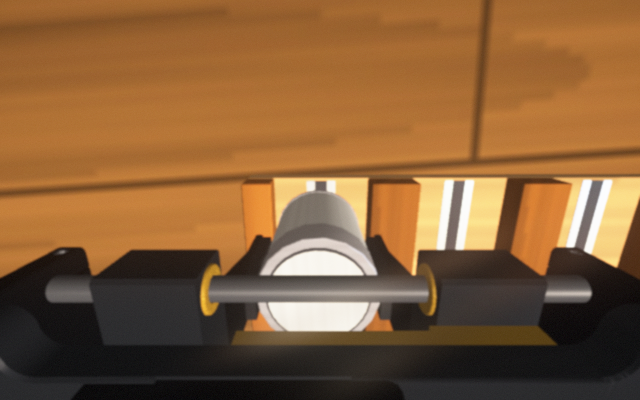

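The tin stands in the right lane: tin centre column about 321, lane centre about 322. While approaching contact slowly, I also estimate the stop faces from the top depth.

```bash
python3 -m pendant '[[-0.025,0,0,0,0,0,1],[-0.06,0,0,0,0,0,1],[-0.1,0,0,0,0,0,1],[-0.12,0,0,0,0,0,1],[-0.13,0,0,0,0,0,1],[-0.14,0,0,0,0,0,1],[-0.15,0,0,0,0,0,1],[-0.16,0,0,0,0,0,1]]' | egrep 'pos|^force'
python3 -m pendant '[[-0.01,0,0,0,0,0,1],[-0.02,0,0,0,0,0,1],[-0.032,0,0,0,0,0,1],[-0.044,0,0,0,0,0,1],[-0.056,0,0,0,0,0,1],[-0.07,0,0,0,0,0,1],[-0.085,0,0,0,0,0,1],[-0.1,0,0,0,0,0,1]]' | egrep 'pos|^force'
cat > stops.py <<'E'
from h import *
np.set_printoptions(precision=4,suppress=True)
d=np.load("top0.npy");K=calibration("top")["mtx"];T=calibration("top")["T"]
v,u=np.mgrid[:400,:640]; P=np.stack([(u-K[0,2])/K[0,0]*d,(v-K[1,2])/K[1,1]*d,d,np.ones_like(d)],-1)@T.T
P=P[(d>0)][:,:3]; t=np.radians(-3.7); c,s=np.cos(t),np.sin(t); X=P[:,0]-.4285;Y=P[:,1]+.188
x,y=c*X+s*Y,-s*X+c*Y
for n,yc in zip("LMR",(.092,0,-.092)):
    for lo in (.02,.035,.05,.065,.085):
        m=(abs(y-yc)<.02)&(x>.175)&(x<.27)&(P[:,2]>lo)&(P[:,2]<lo+.015)
        if m.any(): print(n,lo,m.sum(),np.percentile(x[m],[0,5,25,50,75]))
E
python3 stops.py; python3 -c "
from h import *
s=readout.read_state();c=np.radians(-3.7);d=s['position'][:2]-[.4285,-.188];print(d@[np.cos(c),np.sin(c)],d@[-np.sin(c),np.cos(c)])"
```

```text
position: [0.493, -0.2852, 0.1136]
force: [0.1, 0.7, -0.7]
position: [0.5132, -0.2866, 0.1136]
force: [0.4, 0.4, -0.5]
L 0.02 68 [0.195  0.1955 0.2603 0.2635 0.2668]
L 0.035 19 [0.1948 0.1949 0.1953 0.1955 0.1956]
L 0.05 17 [0.1945 0.1947 0.195  0.1954 0.1957]
L 0.065 94 [0.1944 0.195  0.1967 0.2012 0.2061]
L 0.085 91 [0.2076 0.2084 0.2127 0.2193 0.2244]
M 0.02 14 [0.2138 0.214  0.2674 0.2687 0.2692]
M 0.035 20 [0.2129 0.2133 0.2136 0.2139 0.2142]
M 0.05 19 [0.213  0.2131 0.2135 0.2137 0.214 ]
M 0.065 90 [0.2126 0.2133 0.2146 0.2189 0.2241]
M 0.085 87 [0.2252 0.2267 0.2318 0.2376 0.2428]
R 0.02 19 [0.2136 0.2144 0.215  0.2675 0.2679]
R 0.035 16 [0.2141 0.2141 0.2145 0.2149 0.2151]
R 0.05 21 [0.2137 0.2138 0.2141 0.2144 0.2145]
R 0.065 79 [0.2139 0.2143 0.2152 0.2197 0.2251]
R 0.085 90 [0.2251 0.2272 0.2312 0.2383 0.2433]
0.09087610576523478 -0.09295367783867821
```

```bash
python3 -m pendant '[[-0.015,0,0,0,0,0,1],[-0.035,0,0,0,0,0,1],[-0.06,0,0,0,0,0,1],[-0.085,0,0,0,0,0,1],[-0.11,0,0,0,0,0,1],[-0.13,0,0,0,0,0,1],[-0.145,0,0,0,0,0,1],[-0.16,0,0,0,0,0,1]]' | egrep 'pos|^force'
python3 -m pendant '[[-0.005,0,0,0,0,0,1],[-0.01,0,0,0,0,0,1],[-0.015,0,0,0,0,0,1],[-0.015,0,0,0,0,0,1]]' | egrep 'pos|^force'
```

```text
position: [0.5451, -0.2887, 0.1136]
force: [-0.7, -0.1, -0.8]
position: [0.5479, -0.289, 0.1137]
force: [0.4, -0.9, -0.7]
```

```bash
python3 -m pendant '[[-0.005,0,0,0,0,0,1],[-0.01,0,0,0,0,0,1],[-0.015,0,0,0,0,0,1],[-0.015,0,0,0,0,0,1]]' | egrep 'pos|^force'
```

```text
position: [0.5511, -0.2892, 0.1137]
force: [-0.2, -0.2, -1.1]
```

```bash
python3 -m pendant '[[-0.005,0,0,0,0,0,1],[-0.01,0,0,0,0,0,1],[-0.015,0,0,0,0,0,1],[-0.015,0,0,0,0,0,1]]' | egrep 'pos|^force'
```

```text
position: [0.5541, -0.2894, 0.1137]
force: [-0.2, 0.9, -1.0]
```

```bash
python3 -m pendant '[[-0.005,0,0,0,0,0,1],[-0.01,0,0,0,0,0,1],[-0.01,0,0,0,0,0,1]]' | egrep 'pos|^force'
python3 tins.py w4 .092 | tail -4
```

```text
position: [0.5555, -0.2893, 0.1135]
force: [-2.2, 0.0, 0.4]
capture at [ 0.5555 -0.2893  0.1135]
px [530. 244.] circle [ 0.5398 -0.1951] 0.0222 mean [ 0.5348 -0.1979  0.0913] rgb [176. 170. 164.]
px [317. 257.] circle [ 0.5442 -0.2889] 0.0413 mean [ 0.5348 -0.2884  0.0922] rgb [176. 167. 160.]
px [317. 315.] circle [ 0.5597 -0.29  ] 0.0336 mean [ 0.5626 -0.2902  0.0941] rgb [194. 187. 176.]
```

```bash
python3 -m pendant '[[-0.004,0,0,0,0,0,1],[-0.008,0,0,0,0,0,1],[-0.008,0,0,0,0,0,1]]' | egrep 'pos|^force'
```

```text
position: [0.5566, -0.2892, 0.1134]
force: [-4.6, -0.2, 0.6]
```

```bash
python3 -m pendant '[[-0.005,0,0,0,0,0,1],[-0.01,0,0,0,0,0,1],[-0.014,0,0,0,0,0,1],[-0.014,0,0,0,0,0,1],[-0.014,0,0,0,0,0,1]]' | egrep 'pos|^force'
```

```text
position: [0.558, -0.2889, 0.1131]
force: [-7.9, 0.2, 1.9]
```

```bash
python3 -m pendant '[[-0.005,0,0,0,0,0,1],[-0.01,0,0,0,0,0,1],[-0.01,0,0,0,0,0,1],[-0.01,0,0,0,0,0,1],[-0.01,0,0,0,0,0,1],[-0.01,0,0,0,0,0,1]]' | egrep 'pos|^force'
```

```text
position: [0.5591, -0.2888, 0.113]
force: [-9.8, 0.5, 2.4]
```

```bash
python3 -m pendant '[[0.006,0,0,0,0,0,1],[0.012,0,0,0,0,0,1],[0.018,0,0,0,0,0,1],[0.024,0,0,0,0,0,1],[0.03,0,0,0,0,0,1],[0.03,0,0,0,0,0,1]]' | egrep 'pos|^force|time'
```

```text
time_s: 15.0
position: [0.5562, -0.2894, 0.1135]
force: [-3.1, -0.4, -1.6]
```

```bash
python3 -m pendant '[[0.004,0,0,0,0,0,1],[0.008,0,0.002,0,0,0,1],[0.008,0,0.003,0,0,0,1]]' | egrep 'pos|^force'
python3 -m pendant '[[0,0,0,0,0,0,0],[0,0,0,0,0,0,-0.2],[0,0,0,0,0,0,-0.5],[0,0,0,0,0,0,-1],[0,0,0,0,0,0,-1],[0,0,0,0,0,0,-1]]' | egrep 'pos|^force|open'
python3 -m pendant '[[0,0,-0.1,0,0,0,-1],[0,0,-0.3,0,0,0,-1],[0,0,-0.5,0,0,0,-1],[0,0,-0.6,0,0,0,-1],[0,0,-0.6,0,0,0,-1]]'
python3 tins.py w5 .092
```

```text
position: [0.5554, -0.2897, 0.1134]
force: [-1.6, 0.4, -0.1]
position: [0.555, -0.2895, 0.1132]
force: [-0.2, -1.1, -0.1]
opening: 0.915
time_s: 16.4
position: [0.5565, -0.2906, 0.2371]
tcp_rot: [[-0.998, 0.066, 0.007], [0.066, 0.998, -0.005], [-0.007, -0.005, -1.0]]
force: [-0.8, 0.1, 0.0]
opening: 0.997
grasp_force: 0.0
capture at [ 0.5554 -0.2898  0.2348]
px [540. 199.] circle [ 0.5611 -0.1044] 0.0286 mean [ 0.5589 -0.107   0.0922] rgb [212. 212. 212.]
px [431. 201.] circle [ 0.5562 -0.1957] 0.0281 mean [ 0.5544 -0.197   0.0927] rgb [220. 214. 206.]
px [321. 224.] circle [ 0.5746 -0.2875] 0.0503 mean [ 0.57   -0.2901  0.0929] rgb [214. 206. 196.]
px [322. 316.] circle [ 0.662  -0.2944] 0.0161 mean [ 0.6587 -0.295   0.0974] rgb [75. 58. 44.]
```

View pics/w5.png

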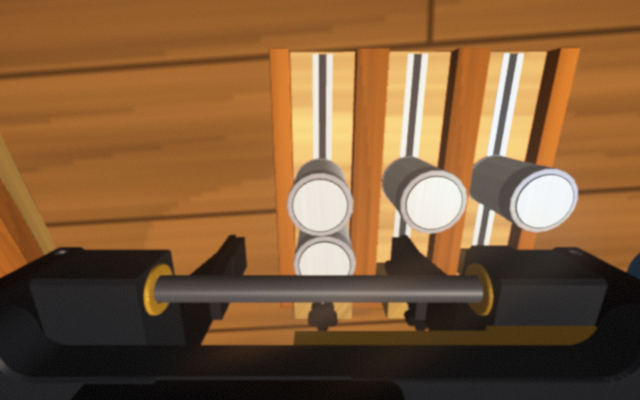

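The right lane is done: the two lids stand tight at (320,205) and (324,258). Next is tin b.

```bash
python3 -m pendant '[[0.36,1,0,0,0,0,-1],[0.36,1,0,0,0,0,-1],[0.36,1,0,0,0,0,-1],[0.36,1,0,0,0,0,-1],[0.36,1,0,0,0,0,-1]]' >/dev/null
python3 -m pendant '[[0.36,1,0,0,0,0,-1],[0.36,1,0,0,0,0,-1],[0.36,1,0,0,0,0,-1],[0.36,1,0,0,0,0,-1],[0.36,1,0,0,0,0,-1]]' >/dev/null
python3 -m pendant '[[0,0.72,0.1,0,0,0,-1],[0,0.72,0.1,0,0,0,-1],[0,0.72,0.1,0,0,0,-1],[0,0.72,0.1,0,0,0,-1],[0,0.72,0.1,0,0,0,-1],[0,0.72,0.1,0,0,0,-1]]'
python3 -c "
from h import *
shift([.4474,.2621,.100])"
```

```text
time_s: 18.05
position: [0.4472, 0.2617, 0.2124]
tcp_rot: [[-0.998, 0.068, -0.002], [0.068, 0.998, -0.001], [0.001, -0.001, -1.0]]
force: [0.4, 0.6, 0.6]
opening: 1.0
grasp_force: 0.0
t 18.05 pos [0.4472 0.2617 0.2124] rows xyz [-0.0015  0.0025  0.5618]
```

```bash
python3 -m pendant '[[0,0,0.2,0,0,0,-1],[0,0,0.4,0,0,0,-1],[0,0,0.55,0,0,0,-1],[0,0,0.56,0,0,0,-1],[0,0,0.56,0,0,0,-1]]' | egrep pos
python3 -m pendant '[[0,0,0,0,0,0,1],[0,0,0,0,0,0,1],[0,0,0,0,0,0,1],[0,0,0,0,0,0,1],[0,0,0,0,0,0,1],[0,0,0,0,0,0,1],[0,0,0,0,0,0,1]]'
python3 -m pendant '[[0,0,-0.1,0,0,0,1],[0,0,-0.3,0,0,0,1],[0,0,-0.5,0,0,0,1],[0,0,-0.6,0,0,0,1],[0,0,-0.6,0,0,0,1],[0,0,-0.6,0,0,0,1],[0,0,-0.6,0,0,0,1]]' | egrep 'pos|^force'
python3 -m pendant '[[0,0,0,0,0,0,1]]' | egrep '^force'
python3 -m pendant '[[0,0,0,0,0,0,1]]' | egrep '^force'
python3 -m pendant '[[0,0,0,0,0,0,1]]' | egrep '^force'
```

```text
position: [0.4474, 0.2616, 0.1009]
time_s: 19.25
position: [0.4474, 0.2631, 0.1016]
tcp_rot: [[-0.998, 0.066, 0.001], [0.066, 0.998, 0.0], [-0.001, 0.0, -1.0]]
force: [-0.0, -1.0, 6.3]
opening: 0.639
grasp_force: 30.0
position: [0.4456, 0.2625, 0.2188]
force: [0.2, -0.1, -8.1]
force: [0.3, -0.2, -6.7]
force: [0.4, 0.6, -7.8]
force: [1.0, -0.3, -7.0]
```

Tin b weighs about 7.3 N, so it is the full one and goes in the left lane.

```bash
python3 -m pendant '[[-0.13,-1,0,0,0,0,1],[-0.13,-1,0,0,0,0,1],[-0.13,-1,0,0,0,0,1],[-0.13,-1,0,0,0,0,1],[-0.13,-1,0,0,0,0,1]]' >/dev/null
python3 -m pendant '[[-0.13,-0.79,0.2,0,0,0,1],[-0.13,-0.79,0.2,0,0,0,1],[-0.13,-0.79,0.2,0,0,0,1],[-0.13,-0.79,0.3,0,0,0,1],[-0.13,-0.79,0.36,0,0,0,1],[-0.13,-0.79,0.36,0,0,0,1],[-0.13,-0.79,0.36,0,0,0,1]]' 
python3 -c "
from h import *
shift([.4743,-.0989,.1155])"
```

```text
time_s: 21.45
position: [0.4753, -0.0973, 0.149]
tcp_rot: [[-0.998, 0.066, -0.001], [0.066, 0.998, 0.0], [0.001, 0.0, -1.0]]
force: [0.9, 0.5, -7.2]
opening: 0.64
grasp_force: 30.0
t 21.45 pos [ 0.4753 -0.0973  0.149 ] rows xyz [ 0.0043 -0.0084  0.1674]
```

```bash
python3 -m pendant '[[0.004,-0.008,0.03,0,0,0,1],[0.004,-0.008,0.07,0,0,0,1],[0.004,-0.008,0.11,0,0,0,1],[0.004,-0.008,0.14,0,0,0,1],[0.004,-0.008,0.16,0,0,0,1],[0.004,-0.008,0.17,0,0,0,1],[0.004,-0.008,0.17,0,0,0,1]]' | egrep 'pos|^force'
python3 tins.py w6 .092
python3 -c "
from h import *
s=readout.read_state();c=np.radians(-3.7);d=s['position'][:2]-[.4285,-.188];print(d@[np.cos(c),np.sin(c)],d@[-np.sin(c),np.cos(c)])"
```

```text
position: [0.4743, -0.0992, 0.1147]
force: [0.1, 0.6, -7.3]
capture at [ 0.4744 -0.0993  0.1149]
px [317. 257.] circle [ 0.4626 -0.0995] 0.0255 mean [ 0.4539 -0.0983  0.0927] rgb [196. 187. 180.]
px [317. 315.] circle [ 0.4785 -0.1001] 0.0335 mean [ 0.4821 -0.1002  0.0945] rgb [209. 201. 192.]
0.040082347244209046 0.09152590512041556
```

View pics/w6.png

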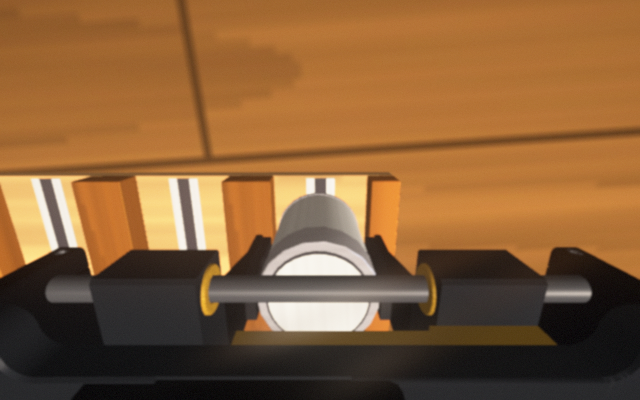

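```bash
python3 -m pendant '[[-0.02,0,0,0,0,0,1],[-0.05,0,0,0,0,0,1],[-0.08,0,0,0,0,0,1],[-0.1,0,0,0,0,0,1],[-0.11,0,0,0,0,0,1],[-0.116,0,0,0,0,0,1],[-0.122,0,0,0,0,0,1]]' | egrep 'pos|^force'
python3 -m pendant '[[-0.006,0,0,0,0,0,1],[-0.012,0,0,0,0,0,1],[-0.018,0,0,0,0,0,1],[-0.024,0,0,0,0,0,1],[-0.03,0,0,0,0,0,1],[-0.036,0,0,0,0,0,1],[-0.042,0,0,0,0,0,1],[-0.048,0,0,0,0,0,1]]' | egrep 'pos|^force'
```

```text
position: [0.4985, -0.1007, 0.115]
force: [0.1, -0.6, -7.3]
position: [0.5075, -0.1012, 0.1149]
force: [-2.6, -0.4, -6.9]
```

```bash
python3 -m pendant '[[-0.008,0,0,0,0,0,1],[-0.02,0,0,0,0,0,1],[-0.035,0,0,0,0,0,1],[-0.05,0,0,0,0,0,1],[-0.065,0,0,0,0,0,1],[-0.08,0,0,0,0,0,1],[-0.095,0,0,0,0,0,1],[-0.11,0,0,0,0,0,1]]' | egrep 'pos|^force'
python3 -m pendant '[[-0.012,0,0,0,0,0,1],[-0.022,0,0,0,0,0,1],[-0.03,0,0,0,0,0,1],[-0.037,0,0,0,0,0,1],[-0.043,0,0,0,0,0,1],[-0.049,0,0,0,0,0,1]]' | egrep 'pos|^force'
```

```text
position: [0.5305, -0.1029, 0.115]
force: [-2.2, -0.3, -7.2]
position: [0.54, -0.1036, 0.1151]
force: [-1.4, 0.6, -6.7]
```

```bash
python3 -m pendant '[[-0.006,0,0,0,0,0,1],[-0.012,0,0,0,0,0,1],[-0.018,0,0,0,0,0,1],[-0.024,0,0,0,0,0,1]]' | egrep 'pos|^force'
```

```text
position: [0.5449, -0.1039, 0.115]
force: [-1.4, -0.2, -7.0]
```

```bash
python3 -m pendant '[[-0.006,0,0,0,0,0,1],[-0.012,0,0,0,0,0,1],[-0.015,0,0,0,0,0,1]]' | egrep 'pos|^force'
```

```text
position: [0.5468, -0.1038, 0.1149]
force: [-5.6, -0.2, -5.5]
```

```bash
python3 -m pendant '[[-0.005,0,0,0,0,0,1],[-0.01,0,0,0,0,0,1],[-0.015,0,0,0,0,0,1],[-0.018,0,0,0,0,0,1],[-0.018,0,0,0,0,0,1],[-0.018,0,0,0,0,0,1]]' | egrep 'pos|^force'
```

```text
position: [0.5484, -0.1034, 0.1144]
force: [-7.6, -0.4, -4.5]
```

```bash
python3 -m pendant '[[-0.005,0,0,0,0,0,1],[-0.01,0,0,0,0,0,1],[-0.012,0,0,0,0,0,1],[-0.012,0,0,0,0,0,1],[-0.012,0,0,0,0,0,1],[-0.012,0,0,0,0,0,1]]' | egrep 'pos|^force'
```

```text
position: [0.5494, -0.1032, 0.1141]
force: [-11.5, 0.5, -4.4]
```

Held at about 11 N. Now I ease off, set the tin down and release.

```bash
python3 -m pendant '[[0.006,0,0,0,0,0,1],[0.012,0,0,0,0,0,1],[0.018,0,0,0,0,0,1],[0.024,0,0,0,0,0,1],[0.03,0,0,0,0,0,1],[0.032,0,0.003,0,0,0,1],[0.032,0,0.006,0,0,0,1]]' | egrep 'pos|^force|time'
```

```text
time_s: 27.7
position: [0.5473, -0.1041, 0.114]
force: [-4.8, -0.3, -5.0]
```

```bash
python3 -m pendant '[[0.005,0,0,0,0,0,1],[0.01,0,0.003,0,0,0,1],[0.014,0,0.005,0,0,0,1],[0.014,0,0.008,0,0,0,1]]' | egrep 'pos|^force|time'
```

```text
time_s: 28.1
position: [0.5464, -0.1044, 0.1137]
force: [0.5, 0.9, 6.8]
```

```bash
python3 -m pendant '[[0,0,-0.003,0,0,0,0],[0,0,-0.003,0,0,0,-0.2],[0,0,-0.003,0,0,0,-0.5],[0,0,-0.003,0,0,0,-1],[0,0,-0.003,0,0,0,-1],[0,0,-0.003,0,0,0,-1]]' | egrep 'pos|^force|open'
python3 -m pendant '[[0,0,-0.1,0,0,0,-1],[0,0,-0.3,0,0,0,-1],[0,0,-0.5,0,0,0,-1],[0,0,-0.6,0,0,0,-1],[0,0,-0.6,0,0,0,-1]]'
python3 tins.py w7 .092
```

```text
position: [0.5445, -0.104, 0.1128]
force: [0.2, -0.1, 0.1]
opening: 0.917
time_s: 29.2
position: [0.5463, -0.1045, 0.2361]
tcp_rot: [[-0.998, 0.066, 0.007], [0.066, 0.998, -0.003], [-0.007, -0.002, -1.0]]
force: [0.4, -0.1, -0.4]
opening: 0.998
grasp_force: 0.0
capture at [ 0.5452 -0.1041  0.2342]
px [319. 226.] circle [ 0.5664 -0.1038] 0.0487 mean [ 0.5612 -0.1054  0.0929] rgb [211. 203. 192.]
px [213. 223.] circle [ 0.5557 -0.1957] 0.0282 mean [ 0.5514 -0.1952  0.093 ] rgb [210. 201. 190.]
px [107. 225.] circle [ 0.5526 -0.2903] 0.0286 mean [ 0.5479 -0.2867  0.0929] rgb [204. 196. 185.]
px [320. 318.] circle [ 0.6536 -0.1093] 0.0156 mean [ 0.6505 -0.11    0.0969] rgb [78. 59. 43.]
px [225. 333.] circle [ 0.6663 -0.2057] 0.0172 mean [ 0.662  -0.2015  0.0967] rgb [51. 40. 29.]
```

View pics/w7.png

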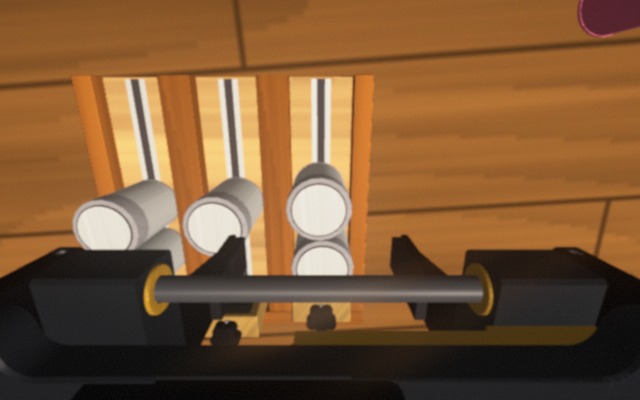

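The left lane is tight, with lids at (320,210) and (323,262). Now tin a at (0.5035, 0.3815).

```bash
python3 -m pendant '[[0.18,1,0,0,0,0,-1],[0.18,1,0,0,0,0,-1],[0.18,1,0,0,0,0,-1],[0.18,1,0,0,0,0,-1],[0.18,1,0,0,0,0,-1]]' >/dev/null
python3 -m pendant '[[0.18,1,0,0,0,0,-1],[0.18,1,0,0,0,0,-1],[0.18,1,0,0,0,0,-1],[0.18,1,0,0,0,0,-1],[0.18,1,0,0,0,0,-1]]' >/dev/null
python3 -m pendant '[[0,0.41,0.1,0,0,0,-1],[0,0.41,0.1,0,0,0,-1],[0,0.41,0.1,0,0,0,-1],[0,0.41,0.1,0,0,0,-1],[0,0.41,0.1,0,0,0,-1]]'
python3 -c "
from h import *
shift([.5035,.3815,.100])"
```

```text
time_s: 30.75
position: [0.5048, 0.38, 0.212]
tcp_rot: [[-0.998, 0.068, -0.002], [0.068, 0.998, -0.002], [0.002, -0.002, -1.0]]
force: [0.1, -0.1, 0.1]
opening: 1.001
grasp_force: 0.0
t 30.75 pos [0.5048 0.38   0.212 ] rows xyz [0.0061 0.0079 0.5599]
```

```bash
python3 -m pendant '[[0.004,0.008,0.2,0,0,0,-1],[0.004,0.008,0.4,0,0,0,-1],[0.004,0.008,0.55,0,0,0,-1],[0.004,0.008,0.558,0,0,0,-1],[0.004,0.008,0.558,0,0,0,-1]]' | egrep pos
python3 -m pendant '[[0,0,0,0,0,0,1],[0,0,0,0,0,0,1],[0,0,0,0,0,0,1],[0,0,0,0,0,0,1],[0,0,0,0,0,0,1],[0,0,0,0,0,0,1],[0,0,0,0,0,0,1]]'
python3 -m pendant '[[0,0,-0.1,0,0,0,1],[0,0,-0.3,0,0,0,1],[0,0,-0.5,0,0,0,1],[0,0,-0.6,0,0,0,1],[0,0,-0.6,0,0,0,1],[0,0,-0.6,0,0,0,1],[0,0,-0.6,0,0,0,1]]' | egrep 'pos|^force'
python3 -m pendant '[[0,0,0,0,0,0,1]]' | egrep '^force'
python3 -m pendant '[[0,0,0,0,0,0,1]]' | egrep '^force'
python3 -m pendant '[[0,0,0,0,0,0,1]]' | egrep '^force'
```

```text
position: [0.5045, 0.3822, 0.1013]
time_s: 31.95
position: [0.5043, 0.3836, 0.1019]
tcp_rot: [[-0.998, 0.066, 0.001], [0.066, 0.998, 0.0], [-0.001, 0.0, -1.0]]
force: [-1.3, -0.1, 5.5]
opening: 0.639
grasp_force: 30.0
position: [0.5028, 0.3828, 0.2187]
force: [-0.2, 0.3, -3.3]
force: [0.6, 0.1, -2.9]
force: [0.1, 0.3, -3.3]
force: [0.6, -0.1, -2.8]
```

Tin a weighs about 3.1 N, so it is the half-full one and goes in the middle lane.

```bash
python3 -m pendant '[[0,-1,0,0,0,0,1],[0,-1,0,0,0,0,1],[0,-1,0,0,0,0,1],[0,-1,0,0,0,0,1],[0,-1,0,0,0,0,1]]' >/dev/null
python3 -m pendant '[[0,-1,0,0,0,0,1],[0,-1,0,0,0,0,1],[0,-1,0,0,0,0,1],[0,-1,0,0,0,0,1],[0,-1,0,0,0,0,1]]' >/dev/null
python3 -m pendant '[[-0.02,-0.87,0,0,0,0,1],[-0.02,-0.87,0,0,0,0,1],[-0.02,-0.87,0.1,0,0,0,1],[-0.02,-0.87,0.2,0,0,0,1],[-0.02,-0.87,0.35,0,0,0,1],[-0.02,-0.87,0.35,0,0,0,1],[-0.02,-0.87,0.35,0,0,0,1]]' 
python3 -c "
from h import *
shift([.4685,-.1906,.1155])"
```

```text
time_s: 34.65
position: [0.47, -0.1885, 0.1511]
tcp_rot: [[-0.998, 0.066, -0.002], [0.066, 0.998, 0.001], [0.002, 0.001, -1.0]]
force: [-0.0, -0.0, -2.1]
opening: 0.639
grasp_force: 30.0
t 34.65 pos [ 0.47   -0.1885  0.1511] rows xyz [ 0.0063 -0.0114  0.1778]
```

```bash
python3 -m pendant '[[0.006,-0.011,0.03,0,0,0,1],[0.006,-0.011,0.07,0,0,0,1],[0.006,-0.011,0.11,0,0,0,1],[0.006,-0.011,0.14,0,0,0,1],[0.006,-0.011,0.16,0,0,0,1],[0.006,-0.011,0.176,0,0,0,1],[0.006,-0.011,0.176,0,0,0,1]]' | egrep 'pos|^force'
python3 tins.py w8 .092
python3 -c "
from h import *
s=readout.read_state();c=np.radians(-3.7);d=s['position'][:2]-[.4285,-.188];print(d@[np.cos(c),np.sin(c)],d@[-np.sin(c),np.cos(c)])"
```

```text
position: [0.4684, -0.1915, 0.1156]
force: [0.3, -0.8, -2.9]
capture at [ 0.4685 -0.1916  0.1158]
px [317. 258.] circle [ 0.4573 -0.1913] 0.0413 mean [ 0.4489 -0.1908  0.0928] rgb [179. 169. 162.]
px [317. 315.] circle [ 0.4736 -0.1923] 0.0333 mean [ 0.4763 -0.1925  0.0952] rgb [207. 199. 191.]
0.040189809090866016 -0.001038167548317846
```

View pics/w8.png

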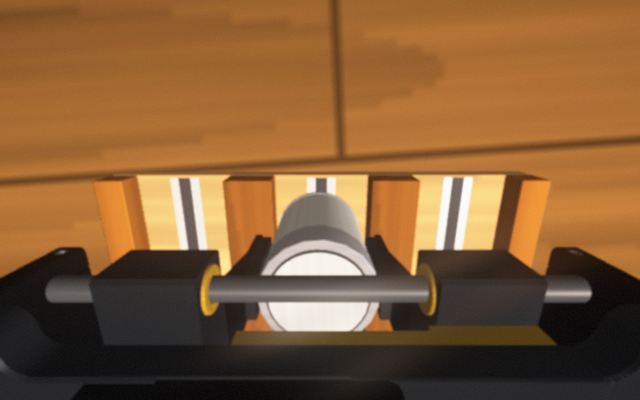

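```bash
python3 -m pendant '[[-0.02,0,0,0,0,0,1],[-0.05,0,0,0,0,0,1],[-0.08,0,0,0,0,0,1],[-0.1,0,0,0,0,0,1],[-0.115,0,0,0,0,0,1],[-0.123,0,0,0,0,0,1],[-0.13,0,0,0,0,0,1]]' | egrep 'pos|^force'
python3 -m pendant '[[-0.006,0,0,0,0,0,1],[-0.012,0,0,0,0,0,1],[-0.018,0,0,0,0,0,1],[-0.024,0,0,0,0,0,1],[-0.03,0,0,0,0,0,1],[-0.036,0,0,0,0,0,1],[-0.042,0,0,0,0,0,1],[-0.048,0,0,0,0,0,1]]' | egrep 'pos|^force'
python3 -m pendant '[[-0.008,0,0,0,0,0,1],[-0.02,0,0,0,0,0,1],[-0.035,0,0,0,0,0,1],[-0.05,0,0,0,0,0,1],[-0.065,0,0,0,0,0,1],[-0.08,0,0,0,0,0,1],[-0.095,0,0,0,0,0,1],[-0.11,0,0,0,0,0,1]]' | egrep 'pos|^force'
```

```text
position: [0.4946, -0.1932, 0.116]
force: [-0.3, 0.6, -3.1]
position: [0.5039, -0.1939, 0.116]
force: [-0.7, -0.3, -3.5]
position: [0.5263, -0.1954, 0.116]
force: [-0.4, 0.1, -3.8]
```

```bash
python3 -m pendant '[[-0.015,0,0,0,0,0,1],[-0.032,0,0,0,0,0,1],[-0.052,0,0,0,0,0,1],[-0.072,0,0,0,0,0,1],[-0.09,0,0,0,0,0,1],[-0.105,0,0,0,0,0,1],[-0.118,0,0,0,0,0,1],[-0.125,0,0,0,0,0,1]]' | egrep 'pos|^force'
python3 -m pendant '[[-0.006,0,0,0,0,0,1],[-0.012,0,0,0,0,0,1],[-0.018,0,0,0,0,0,1],[-0.018,0,0,0,0,0,1]]' | egrep 'pos|^force'
```

```text
position: [0.5513, -0.1972, 0.1161]
force: [-0.5, -0.0, -3.2]
position: [0.5548, -0.1974, 0.1161]
force: [0.2, 0.6, -3.7]
```

```bash
python3 -m pendant '[[-0.006,0,0,0,0,0,1],[-0.012,0,0,0,0,0,1],[-0.018,0,0,0,0,0,1],[-0.018,0,0,0,0,0,1]]' | egrep 'pos|^force'
```

```text
position: [0.5585, -0.1977, 0.1161]
force: [0.0, 0.4, -3.3]
```

```bash
python3 -m pendant '[[-0.006,0,0,0,0,0,1],[-0.012,0,0,0,0,0,1],[-0.015,0,0,0,0,0,1],[-0.015,0,0,0,0,0,1]]' | egrep 'pos|^force'
```

```text
position: [0.5602, -0.1974, 0.1158]
force: [-3.7, -0.2, -2.1]
```

```bash
python3 -m pendant '[[-0.006,0,0,0,0,0,1],[-0.012,0,0,0,0,0,1],[-0.018,0,0,0,0,0,1],[-0.018,0,0,0,0,0,1],[-0.018,0,0,0,0,0,1]]' | egrep 'pos|^force'
```

```text
position: [0.5621, -0.1971, 0.1154]
force: [-8.4, -0.1, -1.2]
```

```bash
python3 -m pendant '[[-0.004,0,0,0,0,0,1],[-0.008,0,0,0,0,0,1],[-0.008,0,0,0,0,0,1],[-0.008,0,0,0,0,0,1],[-0.008,0,0,0,0,0,1],[-0.008,0,0,0,0,0,1]]' | egrep 'pos|^force'
python3 -m pendant '[[0.006,0,0,0,0,0,1],[0.012,0,0,0,0,0,1],[0.018,0,0,0,0,0,1],[0.024,0,0,0,0,0,1],[0.03,0,0,0,0,0,1],[0.035,0,0,0,0,0,1],[0.035,0,0,0,0,0,1]]' | egrep 'pos|^force|time'
```

```text
position: [0.5628, -0.1969, 0.1152]
force: [-10.1, -0.3, -0.6]
time_s: 41.5
position: [0.5597, -0.1979, 0.1162]
force: [-3.2, -0.4, -4.5]
```

```bash
python3 -m pendant '[[0.006,0,0.003,0,0,0,1],[0.008,0,0.006,0,0,0,1],[0.008,0,0.009,0,0,0,1],[0.008,0,0.009,0,0,0,1]]' | egrep 'pos|^force'
```

```text
position: [0.5587, -0.1979, 0.1145]
force: [0.3, -0.2, -3.3]
```

```bash
python3 -m pendant '[[0,0,0.002,0,0,0,1],[0,0,0.004,0,0,0,1],[0,0,0.004,0,0,0,1]]' | egrep 'pos|^force'
```

```text
position: [0.5583, -0.1978, 0.1139]
force: [0.7, 0.2, 0.2]
```

On the floor. Now I release, opening only part way between the neighbours.

```bash
python3 -m pendant '[[0,0,0,0,0,0,0],[0,0,0,0,0,0,-0.3],[0,0,0,0,0,0,-0.6],[0,0,0,0,0,0,-0.6],[0,0,0,0,0,0,-0.6]]' | egrep 'pos|^force|open'
python3 -m pendant '[[0,0,-0.1,0,0,0,-0.6],[0,0,-0.3,0,0,0,-0.6],[0,0,-0.5,0,0,0,-0.6],[0,0,-0.7,0,0,0,-0.6],[0,0,-0.7,0,0,0,-0.6]]' >/dev/null
python3 -m pendant '[[0.5,0,0,0,0,0,-0.6],[0.5,0,0,0,0,0,-0.6],[0.5,0,0,0,0,0,-0.6],[0.5,0,0,0,0,0,-0.6]]' >/dev/null
python3 tins.py w9 .092
python3 - <<'E'
from h import *
p,d=capture("top"); cv2.imwrite("pics/top9.png",np.hstack([cv2.resize(p[120:270,340:480,::-1],(560,600),interpolation=cv2.INTER_CUBIC)]))
a=cv2.imread("pics/top0.png").astype(int); print("bystander diff",[abs(a[y0:y1,x0:x1]-p[y0:y1,x0:x1,::-1]).max() for x0,y0,x1,y1 in [(265,125,305,175),(160,146,210,190),(230,120,262,168)]])
E
```

```text
position: [0.5577, -0.1976, 0.1135]
force: [-0.4, -0.3, -0.2]
opening: 0.783
capture at [ 0.4584 -0.1914  0.2535]
px [242. 330.] circle [ 0.5786 -0.2801] 0.03 mean [ 0.5859 -0.2785  0.0922] rgb [196. 187. 178.]
px [318. 315.] circle [ 0.5749 -0.1998] 0.0319 mean [ 0.5721 -0.199   0.0926] rgb [214. 203. 193.]
px [393. 324.] circle [ 0.5929 -0.1226] 0.0135 mean [ 0.5888 -0.1227  0.0916] rgb [181. 173. 165.]
bystander diff [np.int64(15), np.int64(16), np.int64(20)]
```

View pics/w9.png

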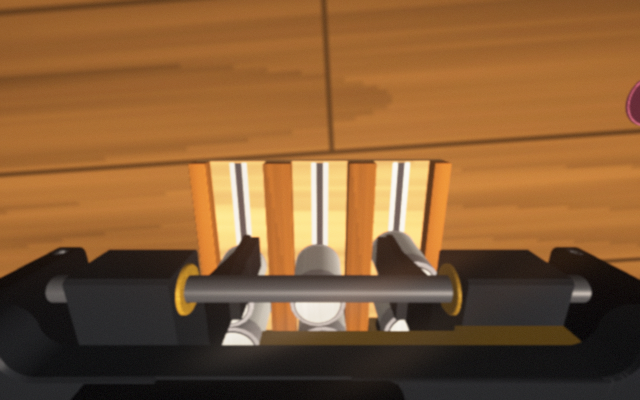

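The gripper hides most of the rows here, so I clear the arm and measure from above.

```bash
python3 -m pendant '[[0,1,-0.3,0,0,0,-1],[0,1,-0.3,0,0,0,-1],[0,1,-0.3,0,0,0,-1],[0,1,-0.3,0,0,0,-1],[0,1,-0.3,0,0,0,-1],[0,1,-0.3,0,0,0,-1]]' | egrep 'time|pos'
python3 -m pendant '[[0,1,0,0,0,0,-1],[0,1,0,0,0,0,-1],[0,1,0,0,0,0,-1],[0,1,0,0,0,0,-1],[0,1,0,0,0,0,-1],[0,1,0,0,0,0,-1]]' | egrep 'time|pos'
python3 - <<'E'
from h import *
np.set_printoptions(precision=4,suppress=True)
p,d=capture("top"); cv2.imwrite("pics/top10.png",cv2.resize(p[130:265,340:465,::-1],(555,600),interpolation=cv2.INTER_CUBIC))
K=calibration("top")["mtx"];T=calibration("top")["T"]
v,u=np.mgrid[:400,:640]; P=np.stack([(u-K[0,2])/K[0,0]*d,(v-K[1,2])/K[1,1]*d,d,np.ones_like(d)],-1)@T.T
P=P[(d>0)][:,:3]; t=np.radians(-3.7); c,s=np.cos(t),np.sin(t); X=P[:,0]-.4285;Y=P[:,1]+.188
x,y=c*X+s*Y,-s*X+c*Y
for n,yc in zip("LMR",(.092,0,-.092)):
    m=(abs(y-yc)<.04)&(x>.02)&(x<.222)&(abs(P[:,2]-.092)<.004)
    q=np.c_[x,y][m]; print(n,m.sum(),"x",q[:,0].min(),q[:,0].max(),"len",np.ptp(q[:,0]),"y",q[:,1].min(),q[:,1].max(),"z",np.percentile(P[m][:,2],[5,95]))
E
```

```text
time_s: 44.3
position: [0.4729, 0.0101, 0.3141]
time_s: 44.9
position: [0.4855, 0.2079, 0.3125]
L 703 x 0.08534829537160067 0.22167917808627677 len 0.13633088271467608 y 0.06394881574593367 0.12187582854644566 z [0.0887 0.0944]
M 673 x 0.10272142588560104 0.21260237794584946 len 0.10988095206024842 y -0.027101158908764775 0.030756725544482312 z [0.0887 0.0941]
R 673 x 0.10414963489873579 0.21358408014251914 len 0.10943444524378336 y -0.12121574404844082 -0.06171812790849632 z [0.0887 0.094 ]
```

View pics/top10.png

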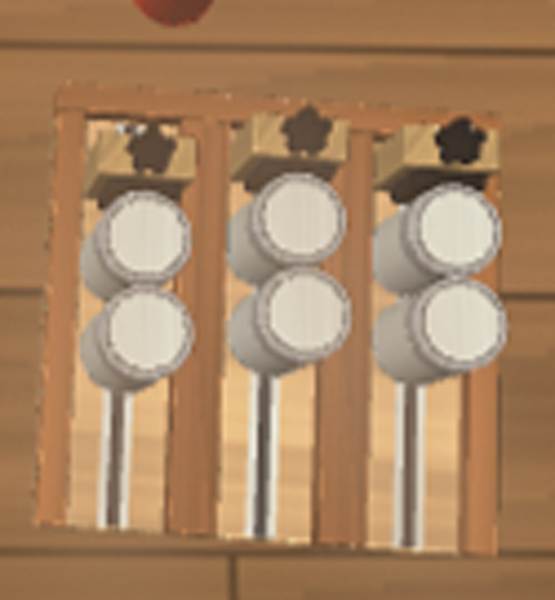

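All three rows are closed up, about 110 mm long for two 56 mm tins, and standing upright. The bystanders are unmoved.

```bash
python3 -c "
from rig import bot
print(bot.hand_in())"
```

```text
the job is handed in; nothing more can be done
None
```

The job is handed in at about 45 s: the full tin (b) is in the left lane, the half-full tin (a) in the middle and the empty tin (c) in the right, each row pressed to its stop with 10–11 N and checked as tight and upright; the judge returned no verdict.

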